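# Load the sample bottles into the second tray in reverse order

## Task

Move the four sample bottles from the white tray into the black tray in reverse order: the bottle from the white tray's left end goes into the black tray's right-end pocket, and so on, so that the row is mirrored (the coloured blocks beside the white tray keep showing the starting order). Set each bottle down gently, standing upright on the floor of its own pocket, without dropping it or knocking any over, and leave the beaker and the tip box alone.

Things in the scene. Friction and masses are not known exactly. Their poses are not given: they have to be found in the camera images.
- red_bottle_mid (a point): Loose round amber bottle with a red screw cap, standing in a pocket of the white tray; about 90 g, 95 mm tall over the cap, body 36 mm in diameter up to 66 mm, cap 31 mm in diameter (from 76 to 95 mm). This point is on its axis half-way up, 47.5 mm above its underside; z points up the bottle.
- yellow_bottle_mid (a point): Loose round amber bottle with a yellow screw cap, standing in a pocket of the white tray; about 90 g, 95 mm tall over the cap, body 36 mm in diameter up to 66 mm, cap 31 mm in diameter (from 76 to 95 mm). This point is on its axis half-way up, 47.5 mm above its underside; z points up the bottle.
- green_bottle_mid (a point): Loose round amber bottle with a green screw cap, standing in a pocket of the white tray; about 90 g, 95 mm tall over the cap, body 36 mm in diameter up to 66 mm, cap 31 mm in diameter (from 76 to 95 mm). This point is on its axis half-way up, 47.5 mm above its underside; z points up the bottle.
- blue_bottle_mid (a point): Loose round amber bottle with a blue screw cap, standing in a pocket of the white tray; about 90 g, 95 mm tall over the cap, body 36 mm in diameter up to 66 mm, cap 31 mm in diameter (from 76 to 95 mm). This point is on its axis half-way up, 47.5 mm above its underside; z points up the bottle.
- red_tag: Fixed red block, 16 x 36 mm and 18 mm high, standing against the far long side of the white tray, beside the pocket in which the red-capped bottle starts (its centre is 41 mm from the tray's midline). It stays there and so records the starting order. Origin: centre of its underside, on the bench.
- yellow_tag: Fixed yellow block, 16 x 36 mm and 18 mm high, standing against the far long side of the white tray, beside the pocket in which the yellow-capped bottle starts (its centre is 41 mm from the tray's midline). It stays there and so records the starting order. Origin: centre of its underside, on the bench.
- green_tag: Fixed green block, 16 x 36 mm and 18 mm high, standing against the far long side of the white tray, beside the pocket in which the green-capped bottle starts (its centre is 41 mm from the tray's midline). It stays there and so records the starting order. Origin: centre of its underside, on the bench.
- blue_tag: Fixed blue block, 16 x 36 mm and 18 mm high, standing against the far long side of the white tray, beside the pocket in which the blue-capped bottle starts (its centre is 41 mm from the tray's midline). It stays there and so records the starting order. Origin: centre of its underside, on the bench.
- white_tray: Fixed white tray, holding the four bottles at the start, 66 (x) x 246 mm (y), one row of four 54 x 54 mm pockets centred at x = 0, y = -90, -30, 30, 90 mm; pocket floor 6 mm and 6 mm thick walls 22 mm above the bench. Origin: centre of underside, on the bench; y along the row, roughly to the robot's left, z up. The trays lie roughly parallel, one behind the other; either may be nearer the robot.
- black_tray: Fixed black tray, its pocket floors light grey, empty at the start, 66 (x) x 246 mm (y), one row of four 54 x 54 mm pockets centred at x = 0, y = -90, -30, 30, 90 mm; pocket floor 6 mm and 6 mm thick walls 22 mm above the bench. Origin: centre of underside, on the bench; y along the row, roughly to the robot's left, z up. The trays lie roughly parallel, one behind the other; either may be nearer the robot.
- beaker: Bystander: loose clear glass beaker, rim 70 mm in diameter, 85 mm high, at the left of the trays. Origin: centre of its underside. To be left alone.
- tip_box: Bystander: loose grey and orange box of pipette tips, 85 x 115 mm, 53 mm high, at the right of the trays. Origin: centre of its underside. To be left alone.
Not all that is in view belongs to the job. What is shaped like the part that bears blue_bottle_mid but purple is not meant.

How it is judged:
By the outcome, as a careful person would: the job done as asked, in the order asked, and still so for the second after the job is handed in, with the robot touching nothing.
It also fails if it takes over 109 s, if anything falls off the work surface, if the arm or the gripper's body presses on something with over 40 N, if the wrist force passes 120 N, or if a joint passes its speed limit or range.

## Robot

A 7-joint arm with a two-finger parallel gripper is mounted at the origin on the work surface. World frame = base frame: x ahead of the robot, y to its left, z up, the work surface at z = 0. Lengths are in m, angles in rad, forces in N, time in s.
With the tool pointing down it reaches from about 0.35 to 0.9 m from the base axis. Payload 19.9 kg.
Tool frame: the origin (TCP) lies midway between the tips of the shut fingers; the grasp point (between the pads) lies 19 mm behind it (manip.tcp_to_grasp is the z of the grasp point in the tool frame, in m); z points along the fingers, y is the line along which they close (so a half turn about z gives the same grasp; the last joint's range is limited). The gripper opens to 94 mm and grips with 3 to 60 N. Pads are 16 mm wide; open, the fingers measure 119 mm over their backs; the gripper's body (75 mm by 177 mm) begins 78 mm behind the grasp point.
Start: joints at [1.075, 0.417, -0.01, 1.614, 0.005, 1.111, -0.053], TCP at [0.275, -0.561, 0.205] pointing down, gripper open.
Joint ranges: [-2.81, 2.81], [-0.39, 2.02], [-1.27, 1.25], [0.06, 2.57], [-1.19, 4.33], [0.19, 2], [-2.82, 2.82]. Speed limits (rad/s): [1.89, 1.89, 2.39, 2.39, 3.01, 3.01, 3.01].

## Interface

Orientations are given as a 3x3 rotation matrix whose columns are the frame's x, y, z axes.
In Python, from workcell import manip, optics, job_done gives the robot as it stands.
- The arm moves only by the shell command python3 -m jog 'ROWS' [FORCE]. ROWS is a JSON object of lists of equal length, an entry for each row: "travel": the shift along the tool's x, y, z as a fraction of full scale, a list of three; "dr": the turn, a rotation vector about the tool's x, y, z as a fraction of full scale, a list of three; "jaw": the gripper command: -1 is shut, 1 is fully open, values between are in proportion. A call has 1 to 12 rows; each row is the pose to reach, as a shift and turn from the pose commanded when the call began, along the tool's axes at that moment, turning the shorter way round; what a row does not reach only later rows make up. Full scale, the value 1, is 150 mm for a shift and pi rad for a turn. A row lasts 1/10 s, in which the tool goes at most 50 mm and 8.59 degrees, less where a joint would pass 70% of its speed; a pose out of reach is approached as far as the arm can. A call with a number of a shift or a turn outside -1 to 1 is refused whole. A call with a gripper value outside its range is refused whole. The fingers move at their own pace and stop on an object; FORCE is the grip in N (left out, the last holds). Time passes only in rows, so rows that repeat a pose let the fingers close. It gives the time, the measured TCP pose, the force, the opening and the grip force at its end, in the units of the state.
- manip.state(): the state, without advancing time (a new reading comes with each control period).
- optics.camera(name): name is "side" or "top" or "wrist"; returns (picture, depth): 384x512x3 uint8, red, green, blue; 384x512 float32, m along the optical axis (not along the pixel's ray), 0 where there is no reading.
- optics.camera_info(name): a dict with "camera_matrix" (3x3 intrinsics, pixels), "rvec" (rotation vector, rad) and "tvec" (3), from world to camera coordinates, as OpenCV has them. Camera axes: x right, y down, z forward; pixel columns grow to the right and rows downward; lengths in m; the calibration is good to about 2 mm. A picture is of the moment at which its call begins: read the wrist's pose just before it. camera_info takes no time and is no camera call; for the wrist camera it gives the pose at the moment of the call.
- job_done(): hands the job in; it is judged then, once.
The state is a dict: "t": time; "q": joint angles; "qd": joint speeds; "joint_efforts": joint torques, N m; "tool_pos": TCP position; "orientation": TCP orientation; "wrist_force": force on the tool from outside, world axes, zero at the start; "torque": the same for the moment, N m; "grip_width": opening from 0.0 (shut) to 1.0 (fully open); "grasp_force": force on a finger pad.
Only numpy, scipy, OpenCV 4.12 (cv2) and the standard library are available. Lean on these libraries where they do the work, as an engineer would, in place of code of your own. Each camera call takes 0.05 s, during which the arm holds its last target. There are 200 camera calls.

## Working session

There is one attempt and no reset: what is moved stays moved. The work goes in short steps, Python scripts to look and compute and a shell command to move; the robot and the scene stay as the last step left them, time stands still between calls to the robot, and variables do not carry over. Pictures are saved under pics/ and viewed, at most 14 in all, crops included, and the job is handed in when it is done.

```bash
mkdir -p pics; python3 - <<'E'
from workcell import manip, optics
import cv2
for n in("top","side"):
    p,d=optics.camera(n); cv2.imwrite(f"pics/{n}0.png",p[:,:,::-1]); 
    import numpy as np; np.savez(f"{n}0.npz",p=p,d=d)
    i=optics.camera_info(n); print(n,i)
s=manip.state(); print(s, manip.tcp_to_grasp)
E
```

```text
top {'camera_matrix': array([[450.38169042,   0.        , 256.43524509],
       [  0.        , 450.38169042, 196.09542071],
       [  0.        ,   0.        ,   1.        ]]), 'rvec': array([ 2.1747956 , -2.17298231,  0.12689661]), 'tvec': array([-0.01346315,  0.53254197,  1.08002362])}
side {'camera_matrix': array([[411.67422161,   0.        , 255.02970982],
       [  0.        , 411.67422161, 191.95573025],
       [  0.        ,   0.        ,   1.        ]]), 'rvec': array([ 0.95528546, -2.33436088,  1.17394916]), 'tvec': array([0.36021671, 0.27185107, 0.92041155])}
{'t': 0.1, 'q': array([ 1.07452789,  0.41790179, -0.01029756,  1.61406594,  0.00471058,
        1.11070313, -0.05301389]), 'qd': array([-0.00244476,  0.00016324, -0.00067989, -0.00203068, -0.00023649,
       -0.00042042,  0.00043268]), 'joint_efforts': array([ 2.10754049e-03, -8.52581334e+01,  6.40267767e-01, -4.26694715e+01,
       -4.88866051e-02,  1.64039450e-02,  6.59493537e-06]), 'tool_pos': array([ 0.27438003, -0.5611997 ,  0.20491587]), 'orientation': array([[ 8.98365540e-01,  4.39248286e-01, -5.47009621e-04],
       [ 4.39248616e-01, -8.98365093e-01,  9.02037930e-04],
       [-9.51957342e-05, -1.05063301e-03, -9.99999444e-01]]), 'wrist_force': array([ 0.26215428,  0.5470484 , -0.12038868]), 'torque': array([-0.0303249 ,  0.03211993, -0.02804261]), 'grasp_force': 0.0, 'grip_width': 1.0009249118636872} -0.0188
```

View pics/top0.png

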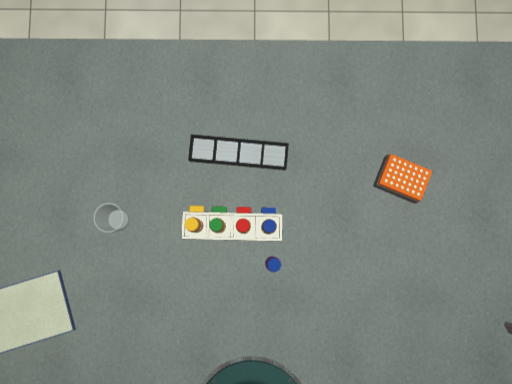

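View pics/side0.png

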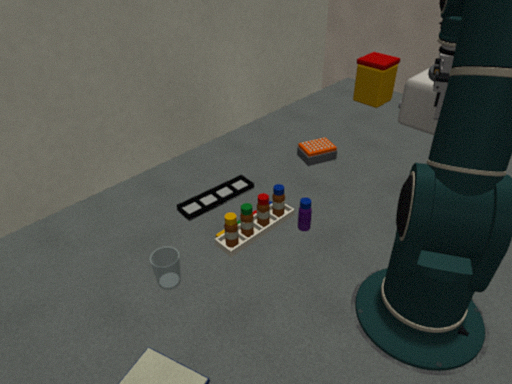

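The top view shows the white tray at row 227 (yellow 193, green 217, red 243, blue 269), with its tags on the far side. The black tray is at about (239,152), the beaker at (110,218) and the tip box at (405,178). There are two blue-cap candidates: (269,227) in a white-tray pocket beside the blue tag, and (273,264) outside the tray, which has a purple body in the side view (305,214). The first one is meant. I'll measure and confirm it with a crop.

```bash
cat > h.py <<'E'
import numpy as np, cv2
from workcell import optics
def ray(info,uv,z):
    K=info["camera_matrix"];R=cv2.Rodrigues(info["rvec"])[0];t=np.ravel(info["tvec"])
    c=-R.T@t; uv=np.atleast_2d(uv).astype(float)
    d=np.c_[uv,np.ones(len(uv))]@np.linalg.inv(K).T@R
    return c+d*((z-c[2])/d[:,2:])
E
python3 - <<'E'
from h import *
T=np.load("top0.npz");p=T["p"];S=np.load("side0.npz")["p"];I=optics.camera_info("top")
hsv=cv2.cvtColor(p,cv2.COLOR_RGB2HSV)
for n,(a,b) in dict(yellow=(20,32),green=(50,80),red=(170,190),blue=(108,125)).items():
    h=hsv[...,0].astype(int); h=np.where((h<10)&(n=="red"),h+180,h)
    m=((h>=a)&(h<=b)&(hsv[...,1]>130)&(hsv[...,2]>70)).astype(np.uint8)
    m[:, :150]=0;m[:,320:]=0;m[:200]=0;m[290:]=0
    k,l,st,c=cv2.connectedComponentsWithStats(m)
    for i in range(1,k):
        if st[i,4]>15:
            x,y,w,hh,A=st[i]; tag=c[i][1]<214 and hh<9
            print(n,"tag" if tag else "cap",c[i].round(1),(w,hh,A),ray(I,c[i],.018 if tag else .101)[0].round(4))
sub=hsv.copy(); 
m=((hsv[...,2]<50)).astype(np.uint8);m[:120]=0;m[185:]=0;m[:,:170]=0;m[:,310:]=0
cs=max(cv2.findContours(m,0,2)[0],key=cv2.contourArea)
r=cv2.minAreaRect(cs);print("black",r,ray(I,cv2.boxPoints(r),.022).round(4).tolist(),ray(I,r[0],.022).round(4))
f=((hsv[...,2]>150)&(hsv[...,1]<60)).astype(np.uint8);f[:125]=0;f[180:]=0;f[:,:180]=0;f[:,300:]=0
k,l,st,c=cv2.connectedComponentsWithStats(f)
for i in range(1,k):
    if st[i,4]>50: print("floor",c[i],st[i],ray(I,c[i],.006)[0].round(4))
a=cv2.resize(p[195:285,170:300],(520,360),interpolation=2);b=cv2.resize(S[170:260,200:330],(520,360)[:2])
cv2.imwrite("pics/c1.png",cv2.resize(np.hstack([a,b]),(800,277))[:,:,::-1])
E
```

```text
yellow tag [196.1 208.5] (np.int32(15), np.int32(6), np.int32(89)) [0.5026 0.136  0.018 ]
yellow cap [191.3 224. ] (np.int32(14), np.int32(13), np.int32(140)) [0.4609 0.1363 0.101 ]
green tag [218.6 209. ] (np.int32(14), np.int32(5), np.int32(69)) [0.5014 0.0804 0.018 ]
green cap [215.7 224.4] (np.int32(12), np.int32(12), np.int32(119)) [0.4599 0.0808 0.101 ]
red tag [243.4 209.5] (np.int32(14), np.int32(6), np.int32(83)) [0.5001 0.019  0.018 ]
red cap [242.6 225.3] (np.int32(14), np.int32(14), np.int32(151)) [0.458  0.0193 0.101 ]
blue tag [268.5 210. ] (np.int32(14), np.int32(5), np.int32(70)) [ 0.499 -0.043  0.018]
blue cap [269.  225.6] (np.int32(13), np.int32(12), np.int32(125)) [ 0.4572 -0.0409  0.101 ]
blue cap [273.6 264.4] (np.int32(14), np.int32(14), np.int32(143)) [ 0.3696 -0.051   0.101 ]
black ((238.01229858398438, 151.86476135253906), (97.23538208007812, 25.80268669128418), 5.194429397583008) [[0.6224, 0.1562, 0.022], [0.6877, 0.1514, 0.022], [0.666, -0.0912, 0.022], [0.6008, -0.0849, 0.022]] [[0.6441 0.0329 0.022 ]]
floor [202.67175573 148.88295165] [192 139  22  21 393] [0.6548 0.1229 0.006 ]
floor [226.34814815 150.88395062] [216 141  22  21 405] [0.6499 0.0629 0.006 ]
floor [250.02736318 153.10199005] [239 143  23  21 402] [0.6443 0.003  0.006 ]
floor [273.74365482 155.21827411] [263 145  22  21 394] [ 0.639  -0.0571  0.006 ]
```

View pics/c1.png

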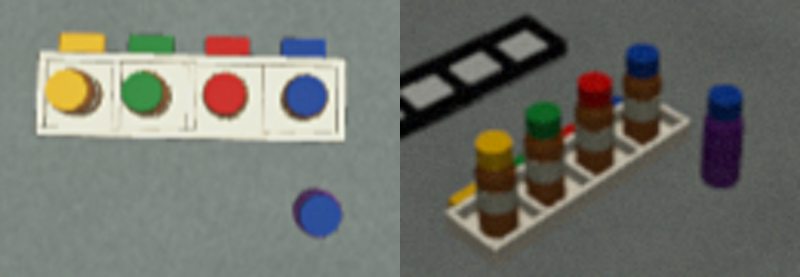

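The crop confirms it: the tray's blue-capped bottle (top crop 305,97; side 640,90) has an amber body and stands in a pocket. The other one (320,213 / 722,135) has a purple body and stands loose, so it is the decoy.

The white pockets are about 60 mm apart along y, and the black pocket centres are about 60 mm apart, turned by -5°. First I'll go over the yellow bottle, turning the tool so that it closes along world x.

```bash
python3 -m jog '{"travel":[[0.95,-0.426,0],[0.95,-0.426,0],[0.95,-0.426,0],[0.95,-0.426,0],[0.95,-0.426,0],[0.95,-0.426,0],[0.95,-0.426,0],[0.95,-0.426,0],[0.95,-0.426,0],[0.95,-0.426,0]],"dr":[[0,0,-0.355],[0,0,-0.355],[0,0,-0.355],[0,0,-0.355],[0,0,-0.355],[0,0,-0.355],[0,0,-0.355],[0,0,-0.355],[0,0,-0.355],[0,0,-0.355]],"jaw":[0.4,0.4,0.4,0.4,0.4,0.4,0.4,0.4,0.4,0.4]}' 20
python3 -m jog '{"travel":[[0.96,0.15,0],[0.96,0.15,0],[0.96,0.15,0],[0.96,0.15,0],[0.96,0.15,0]],"dr":[[0,0,0],[0,0,0],[0,0,0],[0,0,0],[0,0,0]],"jaw":[0.4,0.4,0.4,0.4,0.4]}'
```

```text
t: 1.1
tool_pos: [0.3744, -0.4414, 0.2052]
orientation: [[0.003, 1.0, -0.0], [1.0, -0.003, 0.0], [0.0, -0.0, -1.0]]
wrist_force: [-0.2, -0.1, 0.7]
grip_width: 0.704
grasp_force: 0.0
t: 1.6
tool_pos: [0.3974, -0.297, 0.2058]
orientation: [[0.001, 1.0, 0.0], [1.0, -0.001, -0.001], [-0.001, 0.0, -1.0]]
wrist_force: [-0.4, -1.0, 0.2]
grip_width: 0.7
grasp_force: 0.0
```

```bash
python3 -m jog '{"travel":[[0.96,0.14,0],[0.96,0.14,0],[0.96,0.14,0],[0.96,0.14,0]],"dr":[[0,0,0],[0,0,0],[0,0,0],[0,0,0]],"jaw":[0.4,0.4,0.4,0.4]}'
python3 -m jog '{"travel":[[0.96,0.14,0],[0.96,0.14,0],[0.96,0.14,0],[0.96,0.14,0]],"dr":[[0,0,0],[0,0,0],[0,0,0],[0,0,0]],"jaw":[0.4,0.4,0.4,0.4]}'
python3 -m jog '{"travel":[[0.96,0.14,0],[0.96,0.14,0],[0.96,0.14,0],[0.96,0.14,0],[0.96,0.14,0],[0.96,0.14,0]],"dr":[[0,0,0],[0,0,0],[0,0,0],[0,0,0],[0,0,0],[0,0,0]],"jaw":[0.4,0.4,0.4,0.4,0.4,0.4]}'
python3 - <<'E'
from h import *
from workcell import manip
s=manip.state();I=optics.camera_info("wrist");p,d=optics.camera("wrist")
cv2.imwrite("pics/w1.png",p[:,:,::-1]);np.savez("w1.npz",p=p,d=d);print(s["tool_pos"])
hsv=cv2.cvtColor(p,cv2.COLOR_RGB2HSV);h=hsv[...,0].astype(int)
for n,(a,b) in dict(yellow=(20,32),green=(50,80),red=(170,190),blue=(108,125)).items():
    hh=np.where((h<10)&(n=="red"),h+180,h)
    m=((hh>=a)&(hh<=b)&(hsv[...,1]>130)&(hsv[...,2]>60)&(d<0.35)).astype(np.uint8)
    k,l,st,c=cv2.connectedComponentsWithStats(m)
    for i in range(1,k):
        if st[i,4]>200: print(n,c[i].round(1),st[i],d[int(c[i][1]),int(c[i][0])],ray(I,c[i],.101)[0].round(4))
E
```

```text
t: 2.0
tool_pos: [0.4191, -0.1496, 0.2057]
orientation: [[-0.003, 1.0, 0.001], [1.0, 0.003, 0.0], [0.0, 0.001, -1.0]]
wrist_force: [0.1, -1.2, 0.7]
grip_width: 0.701
grasp_force: 0.0
t: 2.4
tool_pos: [0.4402, -0.0055, 0.2058]
orientation: [[-0.003, 1.0, 0.001], [1.0, 0.003, 0.001], [0.001, 0.001, -1.0]]
wrist_force: [0.1, -0.9, 0.4]
grip_width: 0.701
grasp_force: 0.0
t: 3.0
tool_pos: [0.4608, 0.1328, 0.2052]
orientation: [[0.004, 1.0, -0.001], [1.0, -0.004, -0.0], [-0.0, -0.001, -1.0]]
wrist_force: [-0.6, -0.4, -1.1]
grip_width: 0.7
grasp_force: 0.0
[0.46083273 0.13280721 0.20518322]
yellow [260.4 186.5] [244 169  34  36 988] 0.29162973 [0.4614 0.1402 0.101 ]
yellow [113.4 333.4] [102 299  30  69 963] 0.07449834 [ 0.312  -0.0126  0.101 ]
yellow [405.9 333.8] [388 299  30  68 932] 0.07637943 [ 0.6084 -0.014   0.101 ]
green [259.3 243.7] [244 226  31  36 896] 0.30613488 [0.4603 0.0852 0.101 ]
red [258.2 298.9] [244 282  30  33 855] 0.3212846 [0.4589 0.0266 0.101 ]
blue [175. 358.] [161 350  28  18 379] 0.3477668 [ 0.3723 -0.0428  0.101 ]
blue [257.1 357.8] [243 350  29  19 458] 0.34081337 [ 0.4575 -0.0428  0.101 ]
```

View pics/w1.png

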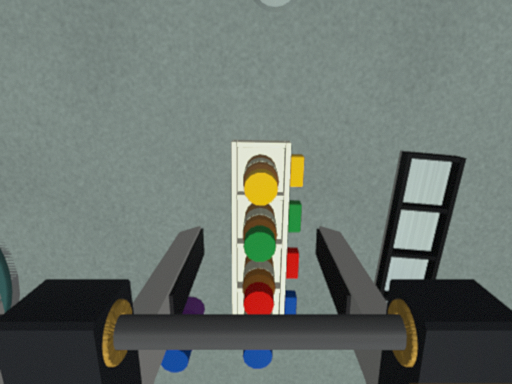

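The wrist view shows the yellow cap at (260,187), centred between the fingers in x, and its position agrees with the top view within the side-view bias. Next I'll descend, grip and lift it.

```bash
python3 -m jog '{"travel":[[0.02,0,0.2],[0.02,0,0.4],[0.02,0,0.6],[0.02,0,0.8],[0.02,0,0.87],[0.02,0,0.87]],"dr":[[0,0,0],[0,0,0],[0,0,0],[0,0,0],[0,0,0],[0,0,0]],"jaw":[0.4,0.4,0.4,0.4,0.4,0.4]}'
python3 -m jog '{"travel":[[0,0,0.13],[0,0,0.26],[0,0,0.26],[0,0,0.26],[0,0,0.26],[0,0,0.26],[0,0,0.26],[0,0,0.26],[0,0,0.26],[0,0,0.26]],"dr":[[0,0,0],[0,0,0],[0,0,0],[0,0,0],[0,0,0],[0,0,0],[0,0,0],[0,0,0],[0,0,0],[0,0,0]],"jaw":[0.4,0.4,0.4,-0.3,-0.3,-0.6,-0.6,-0.6,-0.6,-0.6]}' 15
```

```text
t: 3.65
tool_pos: [0.46, 0.1366, 0.0743]
orientation: [[0.002, 1.0, -0.002], [1.0, -0.002, -0.0], [-0.0, -0.002, -1.0]]
wrist_force: [-0.2, 0.3, -0.1]
grip_width: 0.698
grasp_force: 0.0
t: 4.65
tool_pos: [0.4609, 0.1376, 0.0364]
orientation: [[0.001, 1.0, 0.001], [1.0, -0.001, 0.0], [0.0, 0.001, -1.0]]
wrist_force: [-1.0, -0.7, 8.7]
grip_width: 0.382
grasp_force: 15.0
```

```bash
python3 -m jog '{"travel":[[0,0,-0.05],[0,0,-0.15],[0,0,-0.3],[0,0,-0.45],[0,0,-0.6],[0,0,-0.75],[0,0,-0.87],[0,0,-0.87],[0,0,-0.87]],"dr":[[0,0,0],[0,0,0],[0,0,0],[0,0,0],[0,0,0],[0,0,0],[0,0,0],[0,0,0],[0,0,0]],"jaw":[-0.6,-0.6,-0.6,-0.6,-0.6,-0.6,-0.6,-0.6,-0.6]}' 
python3 -m jog '{"travel":[[-0.1,0.09,0],[-0.25,0.22,0],[-0.4,0.36,0],[-0.55,0.5,0],[-0.647,0.589,0]],"dr":[[0,0,0],[0,0,0],[0,0,0],[0,0,0],[0,0,0]],"jaw":[-0.6,-0.6,-0.6,-0.6,-0.6]}' 
python3 -m jog '{"travel":[[-0.13,0.12,0],[-0.28,0.25,0],[-0.43,0.39,0],[-0.56,0.51,0],[-0.64,0.58,0],[-0.647,0.589,0],[-0.647,0.589,0],[-0.647,0.589,0]],"dr":[[0,0,0],[0,0,0],[0,0,0],[0,0,0],[0,0,0],[0,0,0],[0,0,0],[0,0,0]],"jaw":[-0.6,-0.6,-0.6,-0.6,-0.6,-0.6,-0.6,-0.6]}' 
python3 - <<'E'
from h import *
p,d=optics.camera("wrist");q,_=optics.camera("side")
cv2.imwrite("pics/w2.png",np.hstack([cv2.resize(p,(400,300)),cv2.resize(q[120:280,140:353],(400,300))])[:,:,::-1])
E
```

```text
t: 5.55
tool_pos: [0.4603, 0.1373, 0.1668]
orientation: [[0.001, 1.0, 0.001], [1.0, -0.001, -0.0], [-0.0, 0.001, -1.0]]
wrist_force: [-0.2, 0.0, -2.0]
grip_width: 0.383
grasp_force: 15.0
t: 6.05
tool_pos: [0.5492, 0.0386, 0.1654]
orientation: [[0.002, 1.0, -0.002], [1.0, -0.002, 0.0], [0.0, -0.002, -1.0]]
wrist_force: [-0.6, 0.2, -0.3]
grip_width: 0.378
grasp_force: 15.0
t: 6.85
tool_pos: [0.6363, -0.0554, 0.1663]
orientation: [[-0.001, 1.0, -0.001], [1.0, 0.001, 0.001], [0.001, -0.001, -1.0]]
wrist_force: [0.1, 0.5, -0.4]
grip_width: 0.379
grasp_force: 15.0
```

View pics/w2.png

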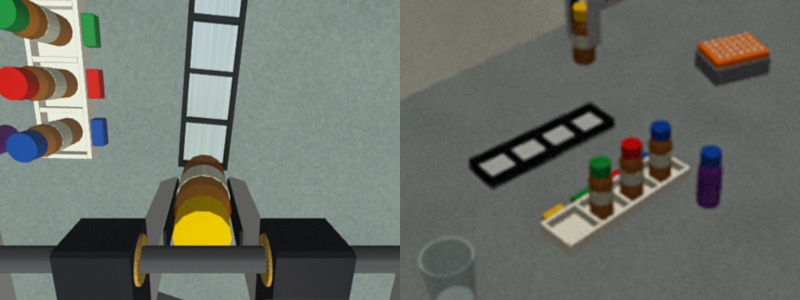

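Yellow is held upright above the black tray's right end (wrist crop 203,200; side crop 583,35), and the other three bottles are still standing. I'll lower it to just above the pocket floor.

```bash
python3 -m jog '{"travel":[[0,0,0.1],[0,0,0.25],[0,0,0.4],[0,0,0.55],[0,0,0.68],[0,0,0.78],[0,0,0.83],[0,0,0.85],[0,0,0.85],[0,0,0.85]],"dr":[[0,0,0],[0,0,0],[0,0,0],[0,0,0],[0,0,0],[0,0,0],[0,0,0],[0,0,0],[0,0,0],[0,0,0]],"jaw":[-0.6,-0.6,-0.6,-0.6,-0.6,-0.6,-0.6,-0.6,-0.6,-0.6]}' 
python3 -m jog '{"travel":[[0,0,0.005],[0,0,0.01],[0,0,0.014],[0,0,0.014],[0,0,0.014]],"dr":[[0,0,0],[0,0,0],[0,0,0],[0,0,0],[0,0,0]],"jaw":[-0.6,-0.6,-0.6,-0.6,-0.6]}'
```

```text
t: 7.95
tool_pos: [0.6374, -0.0567, 0.0397]
orientation: [[0.001, 1.0, 0.001], [1.0, -0.001, -0.0], [-0.0, 0.001, -1.0]]
wrist_force: [-0.7, -0.2, -0.7]
grip_width: 0.38
grasp_force: 15.0
t: 8.45
tool_pos: [0.637, -0.0568, 0.0369]
orientation: [[0.001, 1.0, -0.0], [1.0, -0.001, 0.0], [0.0, -0.0, -1.0]]
wrist_force: [0.1, 0.6, -0.7]
grip_width: 0.38
grasp_force: 15.0
```

```bash
python3 -m jog '{"travel":[[0,0,0.006],[0,0,0.006],[0,0,0.006]],"dr":[[0,0,0],[0,0,0],[0,0,0]],"jaw":[-0.6,-0.6,-0.6]}' | grep -E "pos|force"
python3 -m jog '{"travel":[[0,0,0.006],[0,0,0.006],[0,0,0.006]],"dr":[[0,0,0],[0,0,0],[0,0,0]],"jaw":[-0.6,-0.6,-0.6]}' | grep -E "pos|force"
```

```text
tool_pos: [0.6373, -0.0567, 0.0363]
wrist_force: [0.3, -0.5, 6.4]
grasp_force: 15.0
tool_pos: [0.6375, -0.0567, 0.036]
wrist_force: [-3.2, -0.4, 14.1]
grasp_force: 15.0
```

Contact. I'll relieve the load, release, rise and go over green.

```bash
python3 -m jog '{"travel":[[0,0,-0.006],[0,0,-0.006],[0,0,-0.006],[0,0,-0.006],[0,0,-0.006],[0,0,-0.006],[0,0,-0.1],[0,0,-0.35],[0,0,-0.65],[0,0,-0.87],[0,0,-0.87]],"dr":[[0,0,0],[0,0,0],[0,0,0],[0,0,0],[0,0,0],[0,0,0],[0,0,0],[0,0,0],[0,0,0],[0,0,0],[0,0,0]],"jaw":[-0.6,0,0.2,0.4,0.4,0.4,0.4,0.4,0.4,0.4,0.4]}'
python3 -m jog '{"travel":[[0.15,-0.2,0],[0.3,-0.4,0],[0.458,-0.592,0]],"dr":[[0,0,0],[0,0,0],[0,0,0]],"jaw":[0.4,0.4,0.4]}' | grep pos
python3 -m jog '{"travel":[[0.15,-0.2,0],[0.3,-0.4,0],[0.44,-0.57,0],[0.458,-0.592,0],[0.458,-0.592,0],[0.458,-0.592,0]],"dr":[[0,0,0],[0,0,0],[0,0,0],[0,0,0],[0,0,0],[0,0,0]],"jaw":[0.4,0.4,0.4,0.4,0.4,0.4]}' | grep pos
python3 - <<'E'
from h import *
p,d=optics.camera("wrist");q,_=optics.camera("side");t,_=optics.camera("top");I=optics.camera_info("wrist")
cv2.imwrite("pics/w3.png",np.hstack([cv2.resize(p,(400,300)),cv2.resize(q[120:280,140:353],(400,300))])[:,:,::-1])
E
```

```text
t: 10.15
tool_pos: [0.6392, -0.0565, 0.1715]
orientation: [[0.001, 1.0, 0.007], [1.0, -0.001, -0.001], [-0.001, 0.007, -1.0]]
wrist_force: [0.7, 1.7, -0.9]
grip_width: 0.698
grasp_force: 0.0
tool_pos: [0.5468, 0.0127, 0.1658]
tool_pos: [0.4602, 0.0801, 0.1658]
```

View pics/w3.png

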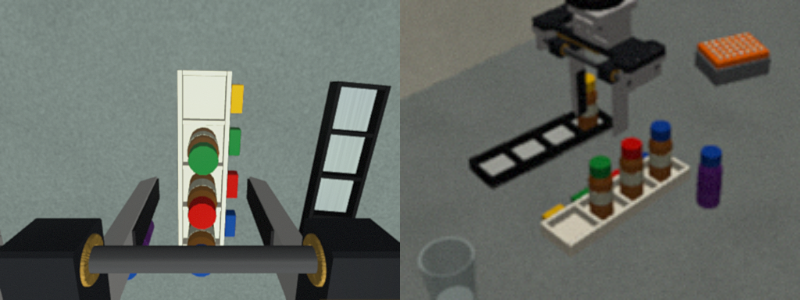

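The side crop shows yellow standing in the black tray's far-right pocket (590,105), seen between the fingers, which are now over green (600,180). The wrist crop shows green at (203,158), centred. Next I'll grip green and carry it over: dx +0.1827, dy -0.077.

```bash
python3 -m jog '{"travel":[[0,0,0.2],[0,0,0.4],[0,0,0.6],[0,0,0.8],[0,0,0.865],[0,0,0.865],[0,0,0.865],[0,0,0.865],[0,0,0.865],[0,0,0.865],[0,0,0.865],[0,0,0.865]],"dr":[[0,0,0],[0,0,0],[0,0,0],[0,0,0],[0,0,0],[0,0,0],[0,0,0],[0,0,0],[0,0,0],[0,0,0],[0,0,0],[0,0,0]],"jaw":[0.4,0.4,0.4,0.4,0.4,0.4,-0.2,-0.6,-0.6,-0.6,-0.6,-0.6]}' 15
python3 -m jog '{"travel":[[0,0,-0.05],[0,0,-0.15],[0,0,-0.3],[0,0,-0.45],[0,0,-0.6],[0,0,-0.75],[0,0,-0.87],[0,0,-0.87],[0,0,-0.87]],"dr":[[0,0,0],[0,0,0],[0,0,0],[0,0,0],[0,0,0],[0,0,0],[0,0,0],[0,0,0],[0,0,0]],"jaw":[-0.6,-0.6,-0.6,-0.6,-0.6,-0.6,-0.6,-0.6,-0.6]}'
```

```text
t: 12.4
tool_pos: [0.4599, 0.0808, 0.0363]
orientation: [[0.001, 1.0, 0.001], [1.0, -0.001, -0.0], [-0.0, 0.001, -1.0]]
wrist_force: [-0.1, -1.5, 8.7]
grip_width: 0.374
grasp_force: 15.0
t: 13.3
tool_pos: [0.4593, 0.0806, 0.1662]
orientation: [[0.001, 1.0, 0.0], [1.0, -0.001, -0.0], [-0.0, 0.0, -1.0]]
wrist_force: [-0.2, 0.0, -1.4]
grip_width: 0.379
grasp_force: 15.0
```

```bash
python3 -m jog '{"travel":[[-0.05,0.1,0],[-0.11,0.25,0],[-0.17,0.4,0],[-0.23,0.55,0],[-0.258,0.612,0]],"dr":[[0,0,0],[0,0,0],[0,0,0],[0,0,0],[0,0,0]],"jaw":[-0.6,-0.6,-0.6,-0.6,-0.6]}' | grep pos
python3 -m jog '{"travel":[[-0.06,0.14,0],[-0.12,0.28,0],[-0.18,0.42,0],[-0.23,0.54,0],[-0.25,0.6,0],[-0.258,0.612,0],[-0.258,0.612,0],[-0.258,0.612,0]],"dr":[[0,0,0],[0,0,0],[0,0,0],[0,0,0],[0,0,0],[0,0,0],[0,0,0],[0,0,0]],"jaw":[-0.6,-0.6,-0.6,-0.6,-0.6,-0.6,-0.6,-0.6]}'
python3 - <<'E'
from h import *
p,d=optics.camera("wrist");q,_=optics.camera("side")
cv2.imwrite("pics/w4.png",np.hstack([cv2.resize(p,(400,300)),cv2.resize(q[120:280,140:353],(400,300))])[:,:,::-1])
E
```

```text
tool_pos: [0.5526, 0.0408, 0.1649]
t: 14.6
tool_pos: [0.6424, 0.0038, 0.1663]
orientation: [[-0.0, 1.0, -0.0], [1.0, 0.0, 0.0], [0.0, -0.0, -1.0]]
wrist_force: [-0.5, -0.4, -0.4]
grip_width: 0.381
grasp_force: 15.0
```

View pics/w4.png

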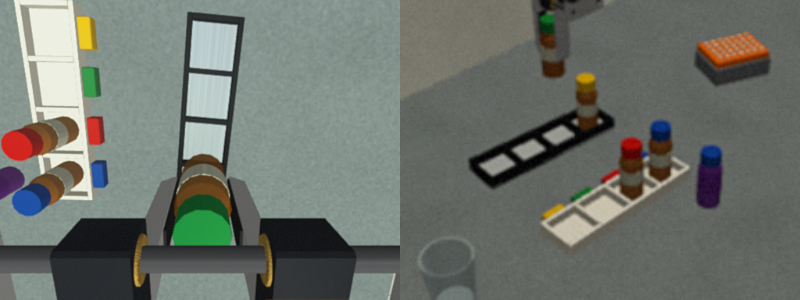

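Yellow stands upright in its pocket (side crop 587,100) and green is held upright at (550,45). I'll lower green until it makes contact.

```bash
python3 -m jog '{"travel":[[0,0,0.1],[0,0,0.25],[0,0,0.4],[0,0,0.55],[0,0,0.68],[0,0,0.78],[0,0,0.83],[0,0,0.85],[0,0,0.857],[0,0,0.857],[0,0,0.857]],"dr":[[0,0,0],[0,0,0],[0,0,0],[0,0,0],[0,0,0],[0,0,0],[0,0,0],[0,0,0],[0,0,0],[0,0,0],[0,0,0]],"jaw":[-0.6,-0.6,-0.6,-0.6,-0.6,-0.6,-0.6,-0.6,-0.6,-0.6,-0.6]}'  | grep -E "pos|force"
python3 -m jog '{"travel":[[0,0,0.005],[0,0,0.005],[0,0,0.005]],"dr":[[0,0,0],[0,0,0],[0,0,0]],"jaw":[-0.6,-0.6,-0.6]}' | grep -E "pos|force"
python3 -m jog '{"travel":[[0,0,0.004],[0,0,0.004],[0,0,0.004]],"dr":[[0,0,0],[0,0,0],[0,0,0]],"jaw":[-0.6,-0.6,-0.6]}' | grep -E "pos|force"
```

```text
tool_pos: [0.6434, 0.0033, 0.0384]
wrist_force: [-0.0, 0.5, -0.6]
grasp_force: 15.0
tool_pos: [0.643, 0.0033, 0.0371]
wrist_force: [0.2, 0.4, -1.1]
grasp_force: 15.0
tool_pos: [0.6431, 0.0033, 0.0364]
wrist_force: [0.1, -0.8, 0.5]
grasp_force: 15.0
```

```bash
python3 -m jog '{"travel":[[0,0,0.004],[0,0,0.004],[0,0,0.004]],"dr":[[0,0,0],[0,0,0],[0,0,0]],"jaw":[-0.6,-0.6,-0.6]}' | grep -E "pos|force"
python3 -m jog '{"travel":[[0,0,0],[0,0,0],[0,0,0],[0,0,0],[0,0,0],[0,0,0],[0,0,-0.1],[0,0,-0.35],[0,0,-0.65],[0,0,-0.87],[0,0,-0.87],[0,0,-0.87]],"dr":[[0,0,0],[0,0,0],[0,0,0],[0,0,0],[0,0,0],[0,0,0],[0,0,0],[0,0,0],[0,0,0],[0,0,0],[0,0,0],[0,0,0]],"jaw":[-0.6,0,0.2,0.4,0.4,0.4,0.4,0.4,0.4,0.4,0.4,0.4]}'
python3 -m jog '{"travel":[[0.02,-0.2,0],[0.04,-0.4,0],[0.053,-0.617,0]],"dr":[[0,0,0],[0,0,0],[0,0,0]],"jaw":[0.4,0.4,0.4]}' | grep pos
python3 -m jog '{"travel":[[0.02,-0.2,0],[0.04,-0.4,0],[0.05,-0.58,0],[0.053,-0.617,0],[0.053,-0.617,0],[0.053,-0.617,0]],"dr":[[0,0,0],[0,0,0],[0,0,0],[0,0,0],[0,0,0],[0,0,0]],"jaw":[0.4,0.4,0.4,0.4,0.4,0.4]}' | grep pos
python3 - <<'E'
from h import *
p,d=optics.camera("wrist");q,_=optics.camera("side")
cv2.imwrite("pics/w5.png",np.hstack([cv2.resize(p,(400,300)),cv2.resize(q[120:280,140:353],(400,300))])[:,:,::-1])
E
```

```text
tool_pos: [0.6433, 0.0033, 0.0362]
wrist_force: [-1.4, -0.2, 7.2]
grasp_force: 15.0
t: 17.9
tool_pos: [0.6433, 0.0032, 0.1676]
orientation: [[0.001, 1.0, 0.002], [1.0, -0.001, -0.0], [-0.0, 0.002, -1.0]]
wrist_force: [0.2, -0.6, -0.6]
grip_width: 0.701
grasp_force: 0.0
tool_pos: [0.5487, 0.0115, 0.1652]
tool_pos: [0.4586, 0.0192, 0.1662]
```

View pics/w5.png

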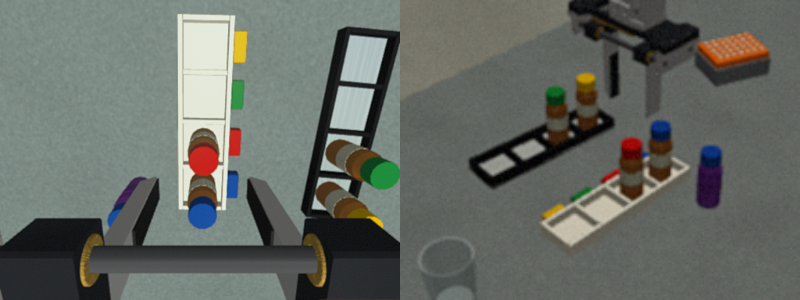

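Green and yellow stand in their pockets (side crop 556,112 and 587,100). Red is centred under the fingers (wrist crop 203,160). Next is red.

```bash
python3 -m jog '{"travel":[[0,0,0.2],[0,0,0.4],[0,0,0.6],[0,0,0.8],[0,0,0.865],[0,0,0.865],[0,0,0.865],[0,0,0.865],[0,0,0.865],[0,0,0.865],[0,0,0.865],[0,0,0.865]],"dr":[[0,0,0],[0,0,0],[0,0,0],[0,0,0],[0,0,0],[0,0,0],[0,0,0],[0,0,0],[0,0,0],[0,0,0],[0,0,0],[0,0,0]],"jaw":[0.4,0.4,0.4,0.4,0.4,0.4,-0.2,-0.6,-0.6,-0.6,-0.6,-0.6]}' 15
python3 -m jog '{"travel":[[0,0,-0.05],[0,0,-0.15],[0,0,-0.3],[0,0,-0.45],[0,0,-0.6],[0,0,-0.75],[0,0,-0.87],[0,0,-0.87],[0,0,-0.87]],"dr":[[0,0,0],[0,0,0],[0,0,0],[0,0,0],[0,0,0],[0,0,0],[0,0,0],[0,0,0],[0,0,0]],"jaw":[-0.6,-0.6,-0.6,-0.6,-0.6,-0.6,-0.6,-0.6,-0.6]}'
python3 -m jog '{"travel":[[0.02,0.1,0],[0.06,0.25,0],[0.1,0.4,0],[0.13,0.55,0],[0.146,0.633,0]],"dr":[[0,0,0],[0,0,0],[0,0,0],[0,0,0],[0,0,0]],"jaw":[-0.6,-0.6,-0.6,-0.6,-0.6]}' | grep pos
python3 -m jog '{"travel":[[0.03,0.14,0],[0.06,0.28,0],[0.1,0.42,0],[0.13,0.55,0],[0.146,0.62,0],[0.146,0.633,0],[0.146,0.633,0],[0.146,0.633,0]],"dr":[[0,0,0],[0,0,0],[0,0,0],[0,0,0],[0,0,0],[0,0,0],[0,0,0],[0,0,0]],"jaw":[-0.6,-0.6,-0.6,-0.6,-0.6,-0.6,-0.6,-0.6]}'
python3 - <<'E'
from h import *
p,d=optics.camera("wrist");q,_=optics.camera("side")
cv2.imwrite("pics/w6.png",np.hstack([cv2.resize(p,(400,300)),cv2.resize(q[120:280,140:353],(400,300))])[:,:,::-1])
E
```

```text
t: 20.1
tool_pos: [0.4584, 0.0192, 0.037]
orientation: [[0.001, 1.0, 0.001], [1.0, -0.001, -0.0], [-0.0, 0.001, -1.0]]
wrist_force: [-0.3, -1.9, 7.6]
grip_width: 0.379
grasp_force: 15.0
t: 21.0
tool_pos: [0.4578, 0.0191, 0.167]
orientation: [[0.001, 1.0, 0.0], [1.0, -0.001, -0.0], [-0.0, 0.0, -1.0]]
wrist_force: [0.9, 0.1, -0.5]
grip_width: 0.383
grasp_force: 15.0
tool_pos: [0.5535, 0.0416, 0.1655]
t: 22.3
tool_pos: [0.6472, 0.0627, 0.1669]
orientation: [[0.001, 1.0, -0.001], [1.0, -0.001, -0.0], [-0.0, -0.001, -1.0]]
wrist_force: [-0.5, 0.1, -1.5]
grip_width: 0.382
grasp_force: 15.0
```

View pics/w6.png

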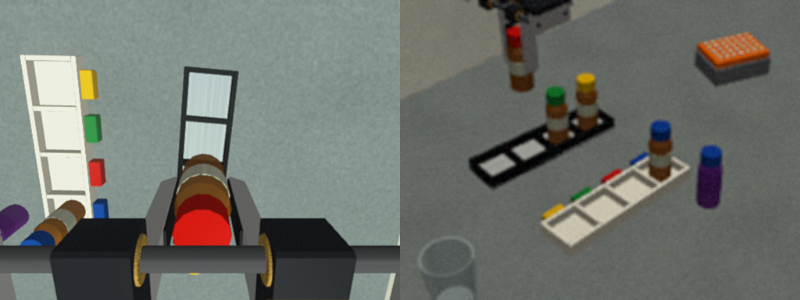

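Red is held upright (side crop 518,60) and everything else is as expected. I'll lower it.

```bash
python3 -m jog '{"travel":[[0,0,0.1],[0,0,0.25],[0,0,0.4],[0,0,0.55],[0,0,0.68],[0,0,0.78],[0,0,0.83],[0,0,0.85],[0,0,0.86],[0,0,0.86],[0,0,0.86]],"dr":[[0,0,0],[0,0,0],[0,0,0],[0,0,0],[0,0,0],[0,0,0],[0,0,0],[0,0,0],[0,0,0],[0,0,0],[0,0,0]],"jaw":[-0.6,-0.6,-0.6,-0.6,-0.6,-0.6,-0.6,-0.6,-0.6,-0.6,-0.6]}'  | grep -E "pos|force"
python3 -m jog '{"travel":[[0,0,0.005],[0,0,0.005],[0,0,0.005]],"dr":[[0,0,0],[0,0,0],[0,0,0]],"jaw":[-0.6,-0.6,-0.6]}' | grep -E "pos|force"
python3 -m jog '{"travel":[[0,0,0.004],[0,0,0.004],[0,0,0.004]],"dr":[[0,0,0],[0,0,0],[0,0,0]],"jaw":[-0.6,-0.6,-0.6]}' | grep -E "pos|force"
```

```text
tool_pos: [0.6482, 0.063, 0.0387]
wrist_force: [0.4, 0.3, -1.3]
grasp_force: 15.0
tool_pos: [0.6479, 0.0629, 0.0374]
wrist_force: [0.1, -0.6, -2.5]
grasp_force: 15.0
tool_pos: [0.6481, 0.063, 0.037]
wrist_force: [-0.4, 0.1, 6.3]
grasp_force: 15.0
```

```bash
python3 -m jog '{"travel":[[0,0,0],[0,0,0],[0,0,0],[0,0,0],[0,0,0],[0,0,0],[0,0,-0.1],[0,0,-0.35],[0,0,-0.65],[0,0,-0.87],[0,0,-0.87],[0,0,-0.87]],"dr":[[0,0,0],[0,0,0],[0,0,0],[0,0,0],[0,0,0],[0,0,0],[0,0,0],[0,0,0],[0,0,0],[0,0,0],[0,0,0],[0,0,0]],"jaw":[-0.6,0,0.2,0.4,0.4,0.4,0.4,0.4,0.4,0.4,0.4,0.4]}'
python3 -m jog '{"travel":[[-0.1,-0.2,0],[-0.2,-0.4,0],[-0.346,-0.636,0]],"dr":[[0,0,0],[0,0,0],[0,0,0]],"jaw":[0.4,0.4,0.4]}' | grep pos
python3 -m jog '{"travel":[[-0.1,-0.2,0],[-0.2,-0.4,0],[-0.33,-0.6,0],[-0.346,-0.636,0],[-0.346,-0.636,0],[-0.346,-0.636,0]],"dr":[[0,0,0],[0,0,0],[0,0,0],[0,0,0],[0,0,0],[0,0,0]],"jaw":[0.4,0.4,0.4,0.4,0.4,0.4]}' | grep pos
python3 - <<'E'
from h import *
p,d=optics.camera("wrist");q,_=optics.camera("side")
cv2.imwrite("pics/w7.png",np.hstack([cv2.resize(p,(400,300)),cv2.resize(q[120:280,140:353],(400,300))])[:,:,::-1])
E
```

```text
t: 25.3
tool_pos: [0.6481, 0.0629, 0.1685]
orientation: [[0.001, 1.0, 0.002], [1.0, -0.001, -0.0], [-0.0, 0.002, -1.0]]
wrist_force: [-0.1, 0.2, 0.1]
grip_width: 0.699
grasp_force: 0.0
tool_pos: [0.5508, 0.0114, 0.1661]
tool_pos: [0.4575, -0.0403, 0.1671]
```

View pics/w7.png

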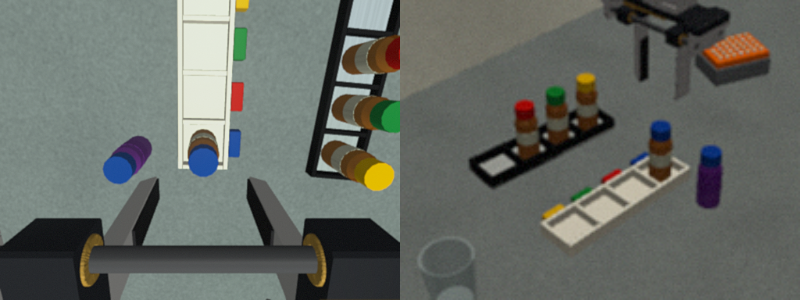

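Red, green and yellow all stand in the black tray. The amber blue-capped bottle (wrist crop 203,160) is centred, and the purple decoy (120,165) is outside the left finger. I'll use a slightly narrower opening for blue.

```bash
python3 -m jog '{"travel":[[0,0,0],[0,0,0.2],[0,0,0.4],[0,0,0.6],[0,0,0.8],[0,0,0.868],[0,0,0.868],[0,0,0.868],[0,0,0.868],[0,0,0.868],[0,0,0.868],[0,0,0.868]],"dr":[[0,0,0],[0,0,0],[0,0,0],[0,0,0],[0,0,0],[0,0,0],[0,0,0],[0,0,0],[0,0,0],[0,0,0],[0,0,0],[0,0,0]],"jaw":[0.25,0.25,0.25,0.25,0.25,0.25,0.25,-0.6,-0.6,-0.6,-0.6,-0.6]}' 15
python3 -m jog '{"travel":[[0,0,-0.05],[0,0,-0.15],[0,0,-0.3],[0,0,-0.45],[0,0,-0.6],[0,0,-0.75],[0,0,-0.87],[0,0,-0.87],[0,0,-0.87]],"dr":[[0,0,0],[0,0,0],[0,0,0],[0,0,0],[0,0,0],[0,0,0],[0,0,0],[0,0,0],[0,0,0]],"jaw":[-0.6,-0.6,-0.6,-0.6,-0.6,-0.6,-0.6,-0.6,-0.6]}'
python3 -m jog '{"travel":[[0.08,0.1,0],[0.2,0.25,0],[0.33,0.4,0],[0.46,0.55,0],[0.543,0.653,0]],"dr":[[0,0,0],[0,0,0],[0,0,0],[0,0,0],[0,0,0]],"jaw":[-0.6,-0.6,-0.6,-0.6,-0.6]}' | grep pos
python3 -m jog '{"travel":[[0.12,0.14,0],[0.24,0.28,0],[0.36,0.42,0],[0.46,0.55,0],[0.53,0.64,0],[0.543,0.653,0],[0.543,0.653,0],[0.543,0.653,0]],"dr":[[0,0,0],[0,0,0],[0,0,0],[0,0,0],[0,0,0],[0,0,0],[0,0,0],[0,0,0]],"jaw":[-0.6,-0.6,-0.6,-0.6,-0.6,-0.6,-0.6,-0.6]}'
python3 - <<'E'
from h import *
p,d=optics.camera("wrist");q,_=optics.camera("side")
cv2.imwrite("pics/w8.png",np.hstack([cv2.resize(p,(400,300)),cv2.resize(q[120:280,140:353],(400,300))])[:,:,::-1])
E
```

```text
t: 27.5
tool_pos: [0.4577, -0.0409, 0.0378]
orientation: [[0.001, 1.0, 0.001], [1.0, -0.001, -0.0], [-0.0, 0.001, -1.0]]
wrist_force: [0.1, -1.0, 9.6]
grip_width: 0.375
grasp_force: 15.0
t: 28.4
tool_pos: [0.4568, -0.0408, 0.1675]
orientation: [[0.001, 1.0, 0.0], [1.0, -0.001, -0.0], [-0.0, 0.0, -1.0]]
wrist_force: [-0.9, -0.9, -2.2]
grip_width: 0.38
grasp_force: 15.0
tool_pos: [0.5554, 0.0423, 0.1661]
t: 29.7
tool_pos: [0.6523, 0.1214, 0.1669]
orientation: [[0.001, 1.0, -0.001], [1.0, -0.001, -0.0], [-0.0, -0.001, -1.0]]
wrist_force: [-0.1, -0.4, -0.5]
grip_width: 0.377
grasp_force: 15.0
```

View pics/w8.png

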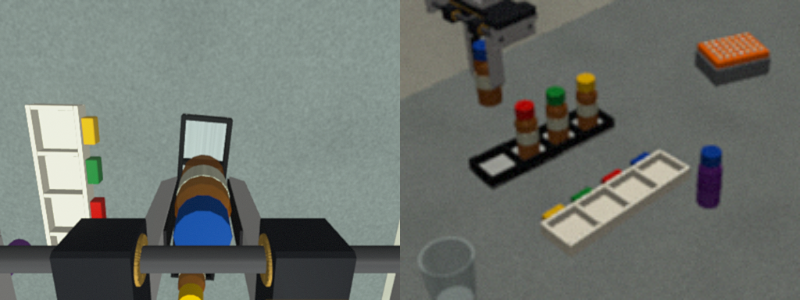

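Blue is held upright (side crop 487,70). I'll lower it into the left-end pocket. The contact height should be about 0.0375.

```bash
python3 -m jog '{"travel":[[0,0,0.1],[0,0,0.25],[0,0,0.4],[0,0,0.55],[0,0,0.68],[0,0,0.78],[0,0,0.83],[0,0,0.845],[0,0,0.853],[0,0,0.853],[0,0,0.853]],"dr":[[0,0,0],[0,0,0],[0,0,0],[0,0,0],[0,0,0],[0,0,0],[0,0,0],[0,0,0],[0,0,0],[0,0,0],[0,0,0]],"jaw":[-0.6,-0.6,-0.6,-0.6,-0.6,-0.6,-0.6,-0.6,-0.6,-0.6,-0.6]}'  | grep -E "pos|force"
python3 -m jog '{"travel":[[0,0,0.005],[0,0,0.005],[0,0,0.005]],"dr":[[0,0,0],[0,0,0],[0,0,0]],"jaw":[-0.6,-0.6,-0.6]}' | grep -E "pos|force"
python3 -m jog '{"travel":[[0,0,0.004],[0,0,0.004],[0,0,0.004]],"dr":[[0,0,0],[0,0,0],[0,0,0]],"jaw":[-0.6,-0.6,-0.6]}' | grep -E "pos|force"
```

```text
tool_pos: [0.6534, 0.1221, 0.0402]
wrist_force: [-0.4, 0.1, -1.3]
grasp_force: 15.0
tool_pos: [0.653, 0.122, 0.0389]
wrist_force: [-0.2, -0.7, -2.6]
grasp_force: 15.0
tool_pos: [0.653, 0.122, 0.0381]
wrist_force: [-0.1, -0.3, -1.6]
grasp_force: 15.0
```

```bash
python3 -m jog '{"travel":[[0,0,0.004],[0,0,0.004],[0,0,0.004]],"dr":[[0,0,0],[0,0,0],[0,0,0]],"jaw":[-0.6,-0.6,-0.6]}' | grep -E "pos|force"
```

```text
tool_pos: [0.6531, 0.1221, 0.0379]
wrist_force: [-1.0, -0.0, 5.1]
grasp_force: 15.0
```

Contact. I'll release, rise and move aside, up and toward the robot, so I can check the result.

```bash
python3 -m jog '{"travel":[[0,0,0],[0,0,0],[0,0,0],[0,0,0],[0,0,0],[0,0,0],[0,0,-0.1],[0,0,-0.35],[0,0,-0.65],[0,0,-0.9],[0,0,-1],[0,0,-1]],"dr":[[0,0,0],[0,0,0],[0,0,0],[0,0,0],[0,0,0],[0,0,0],[0,0,0],[0,0,0],[0,0,0],[0,0,0],[0,0,0],[0,0,0]],"jaw":[-0.6,0,0.2,0.4,0.4,0.4,0.4,0.4,0.4,0.4,0.4,0.4]}'
python3 -m jog '{"travel":[[0.2,-0.2,-0.1],[0.4,-0.4,-0.2],[0.6,-0.6,-0.3],[0.8,-0.8,-0.3],[0.9,-0.9,-0.3],[0.9,-0.9,-0.3],[0.9,-0.9,-0.3]],"dr":[[0,0,0],[0,0,0],[0,0,0],[0,0,0],[0,0,0],[0,0,0],[0,0,0]],"jaw":[0.4,0.4,0.4,0.4,0.4,0.4,0.4]}'
python3 - <<'E'
from h import *
p,d=optics.camera("top");q,_=optics.camera("side")
cv2.imwrite("pics/w9.png",np.hstack([cv2.resize(p[90:315,80:380],(400,300)),cv2.resize(q[120:280,140:353],(400,300))])[:,:,::-1])
E
```

```text
t: 33.0
tool_pos: [0.654, 0.1224, 0.1908]
orientation: [[0.001, 1.0, 0.004], [1.0, -0.001, 0.001], [0.001, 0.004, -1.0]]
wrist_force: [-0.1, 0.7, -0.1]
grip_width: 0.701
grasp_force: 0.0
t: 33.7
tool_pos: [0.518, 0.2567, 0.232]
orientation: [[0.001, 1.0, -0.001], [1.0, -0.001, -0.001], [-0.001, -0.001, -1.0]]
wrist_force: [1.4, -0.7, -0.3]
grip_width: 0.701
grasp_force: 0.0
```

View pics/w9.png

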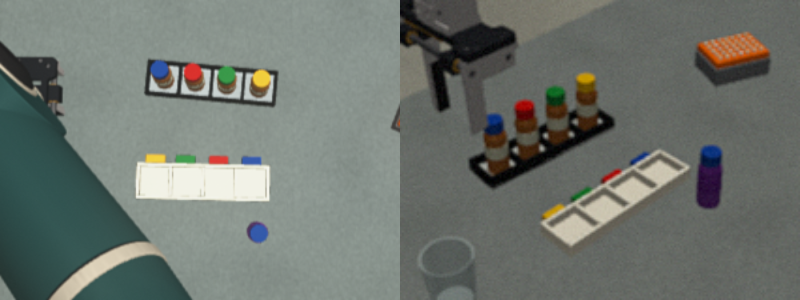

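The top crop shows blue, red, green and yellow from left to right in the black tray (161, 193, 226 and 260 px), mirrored against the tags. All four stand upright, and the beaker, tip box and decoy were not touched.

```bash
python3 -c "
from workcell import job_done; print(job_done())"
```

```text
the job is handed in; nothing more can be done
None
```

All four bottles stand upright in the black tray in mirrored order (blue, red, green, yellow from the left), with the bystanders untouched, and the job was handed in at about 34 s.

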